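Press the eyepiece out of its holder and stand it on the mat

TASK

Press down the lever of the holder with the wider lens, the eyepiece, so that its ejector pin pushes the eyepiece up out of its well; leave the lever down, take the eyepiece by its raised part, and stand it upright, lens up, on the middle of the round rubber mat, setting it down gently rather than dropping it. Leave the narrower lens seated in the other holder and do not work that holder's lever.

Things in the scene. Friction and masses are not known exactly. Their poses are not given: they have to be found in the camera images.
- holder_wide: Fixed aluminium lens holder: a block 58 x 58 mm, its top 70 mm above the table, with a round well in the middle. Origin on the table below the well's axis; z up. Its lever sticks out on its own -x side between two cheeks (54 mm high, 44 to 63 mm from the well's axis on that side, 58 mm apart over their outsides). This one has the wider well (37.6 mm) with the eyepiece.
- holder_narrow: Fixed aluminium lens holder: a block 58 x 58 mm, its top 70 mm above the table, with a round well in the middle. Origin on the table below the well's axis; z up. Its lever sticks out on its own -x side between two cheeks (54 mm high, 44 to 63 mm from the well's axis on that side, 58 mm apart over their outsides). This one has the narrower well (21.6 mm) with the objective.
- lever_wide (a joint): Angle (rad) of the wide holder's ejector lever: 0 = black thumb pad up and pin down (start), 0.44 = pad fully down, against its stop. A rocker: pressing the pad down lifts a pin through the hole in the well's floor, which pushes the lens straight up, 21 mm at full travel. Pressing takes about 5 N; a friction pivot keeps the lever, with the lens on it, where it is left.
- lever_wide_pad (a point): Centre of the top of the wide holder's black thumb pad (32 mm along the holder's x by 36 mm across). It lies 105 mm from the well's axis on the holder's -x side, 63 mm above the table at the start and about 39 mm when fully down, on an arc about a level axis parallel to the holder's y, 49 mm from the well's axis and 45 mm above the table.
- lever_narrow (a joint): Angle (rad) of the narrow holder's ejector lever: 0 = black thumb pad up and pin down (start), 0.44 = pad fully down, against its stop. A rocker: pressing the pad down lifts a pin through the hole in the well's floor, which pushes the lens straight up, 21 mm at full travel. Pressing takes about 5 N; a friction pivot keeps the lever, with the lens on it, where it is left. To be left alone.
- eyepiece_mid (a point): Centre (half-way up) of the eyepiece: an upright cylinder 36 mm in diameter and 34 mm tall, black with thin steel bands and a glass lens on top, z up along its axis. At the start it sits in the well of the wide holder, its top 1 mm below the holder's top, so that it cannot be gripped until raised. Mass 65 to 125 g.
- objective_mid (a point): Centre (half-way up) of the objective: an upright cylinder 20 mm in diameter and 34 mm tall, black with thin steel bands and a glass lens on top, z up along its axis. At the start it sits in the well of the narrow holder, its top 1 mm below the holder's top, so that it cannot be gripped until raised. To be left alone.
- mat: Black rubber mat, a disc 120 mm in diameter and 4 mm thick, fixed flat on the table. Origin at the centre of its underside.
Things that resemble listed ones, but are neither listed nor needed, are in the scene too. Leave any red look-alike of the part that bears eyepiece_mid alone. Leave any pink look-alike of the holder_narrow alone.

How it is judged (in metres and radians):
On the way:
1. the lever is pressed and has raised the eyepiece at least 9 mm in its well, not yet touched by the fingers (value of joint lever_wide above 0.2 rad and z of eyepiece_mid in the frame of holder_wide above 0.061 m and horizontal distance between eyepiece_mid and holder_wide below 0.008 m and contact force between the fingers and eyepiece below 0.05 N), for 0.2 s.
At the end, for the whole second after the job is handed in: The eyepiece stands upright (within 0.12 rad), lens up, at rest on the mat, its axis within 42 mm of the mat's centre; its holder's lever is still down (past 0.2 rad); the objective still sits in the other holder (raised less than 4 mm) (horizontal distance between eyepiece_mid and mat below 0.042 m and height (world z) of eyepiece_mid between 0.017 and 0.026 m and angle between eyepiece_mid's own z axis and vertical below 0.12 rad and linear speed of eyepiece below 0.02 m/s and value of joint lever_wide above 0.2 rad and z of objective_mid in the frame of holder_narrow below 0.056 m and horizontal distance between objective_mid and holder_narrow below 0.006 m); the robot touches nothing.
It fails at once if the eyepiece is dropped: let go and falling faster than 0.6 m/s (linear speed of eyepiece above 0.6 m/s and contact force between the fingers and eyepiece below 0.02 N).
It fails at once if the other holder's lever is worked (past 0.1 rad) (value of joint lever_narrow above 0.1 rad).
It fails at once if the objective is moved more than 8 mm (distance of objective_mid from where it was at the start of the episode above 0.008 m).
It also fails if it takes over 46 s, if anything falls off the work surface, if the arm or the gripper's body presses on something with over 40 N, if the wrist force passes 120 N, or if a joint passes its speed limit or range.

ROBOT

A 6-joint arm with a two-finger parallel gripper is mounted at the origin on the work surface. World frame = base frame: x ahead of the robot, y to its left, z up, the work surface at z = 0. Lengths are in m, angles in degrees, forces in N, time in s.
With the tool pointing down it reaches from about 0.425 to 0.925 m from the base axis. Payload 12.5 kg.
Tool frame: the origin (TCP) lies at the very end of the fingers, on their centre line; the grasp point (between the pads) lies env.grip_point_offset behind it (env.grip_point_offset is the distance from the TCP to the grasp point, in m); z points along the fingers, y is the direction in which the jaws open and shut (so a half turn about z gives the same grasp; the last joint's range is limited). The gripper opens to 85 mm and grips with 20 to 120 N. Pads are 22 mm wide; open, the fingers measure 114 mm over their backs; the gripper's body (76 mm by 85 mm) begins 54 mm behind the grasp point. The pads swing forward as they close: fully open they stand 13 mm farther back than shut.
Start: joints at [-75.55, 28.126, 89.318, -0, 62.55, -6.05], TCP at [0.219, -0.585, 0.192] pointing down, gripper open.
Joint ranges: [-177.58, 177.58], [-47.91, 125.51], [2.72, 160], [-65.01, 245.01], [3.68, 167.84], [-153.87, 153.87]. Speed limits (degrees/s): [127.2, 127.2, 159.86, 180, 180, 180].

INTERFACE

Orientations are given as a 3x3 rotation matrix whose columns are the frame's x, y, z axes.
In Python, from rig import env gives the robot as it stands.
- The arm moves only by the tool jog_arm, never from a script. Its argument "moves" is a list of rows, each a list of 3 entries, a list of its own where there are three numbers: the finger opening in cm, from 0 to 8.54, then the shift along the tool's x, y, z in cm, then the turn, a rotation vector about the tool's x, y, z in rad. A call has exactly 5 rows; each row shifts and turns the pose as measured when the row begins, along the tool's axes as they then stand; what a row does not reach is not made up. A row lasts 1/8 s, in which the tool goes at most 62.5 mm and 10.7 degrees, less where a joint would pass 70% of its speed; a pose out of reach is approached as far as the arm can. A call with a gripper value outside its range is refused whole. The fingers move at their own pace and stop on an object; "squeeze" is the grip in N (left out, the last holds). Time passes only in rows, so rows that do not move let the fingers close, or fill a call up. It gives the time, the measured TCP pose, the force and the opening at its end, in the units of the state.
- env.sense(): the state, without advancing time (a new reading comes with each control period).
- env.grab_frame(name): name is "side" or "top"; returns a dict with "pixels" (400x640x3 uint8, red, green, blue), "z_map" (400x640 float32, m along the optical axis (not along the pixel's ray), 0 where there is no reading), "vfov" (degrees; the focal length in pixels is half the picture's height over the tangent of half this angle, whatever the lens; pixels are square), "cx", "cy" (the principal point, pixels), "pose" (4x4, takes a point from camera to world coordinates). Camera axes: x right, y down, z forward; pixel columns grow to the right and rows downward; lengths in m; the calibration is good to about 2 mm. A picture is of the moment at which its call begins.
- env.hand_in(): hands the job in, once; it reports no verdict.
The state is a dict: "time": time; "joint_positions": joint angles; "qd": joint speeds; "joint_efforts": joint torques, N m; "tcp_pos": TCP position; "tcp_rot": TCP orientation; "contact_force": force on the tool from outside, world axes, zero at the start; "moment": the same for the moment, N m; "width": finger opening in m.
Only numpy, scipy, OpenCV 4.12 (cv2) and the standard library are available. Lean on these libraries where they do the work, as an engineer would, in place of code of your own. Each camera call takes 0.05 s, during which the arm holds its last target. There are 200 camera calls.

## Working session

There is one attempt and no reset: what is moved stays moved. The work goes in short steps, Python scripts to look and compute and a tool call to move; the robot and the scene stay as the last step left them, time stands still between calls to the robot, and variables do not carry over. Pictures are saved under pics/ and viewed, about 8 in all and at most 12, crops included, and the job is handed in when it is done.

Besides the shell and the picture viewer there is one more tool, called after ">>>" as a command line: name --argument value ..., lists and objects as JSON in quotes. jog_arm: Moves the arm, as the interface text tells. Its arguments: {"type":"object","properties":{"moves":{"type":"array"},"squeeze":{"type":"number"}},"required":["moves"]}

```bash
mkdir -p pics; cat > h.py <<'E'
import numpy as np, cv2
from rig import env
def grab(n,save=None):
    f=env.grab_frame(n)
    if save: cv2.imwrite('pics/'+save,f['pixels'][:,:,::-1])
    return f
def pts(f):
    z=f['z_map'];h,w=z.shape;F=h/2/np.tan(np.radians(f['vfov'])/2)
    u,v=np.meshgrid(np.arange(w),np.arange(h))
    c=np.stack([(u-f['cx'])/F*z,(v-f['cy'])/F*z,z],-1)
    P=c@f['pose'][:3,:3].T+f['pose'][:3,3]; P[z==0]=np.nan
    return P
E
python3 - <<'E'
from h import *
for n in('top','side'):
    f=grab(n,n+'0.png'); print(n,f['vfov'],f['cx'],f['cy'],f['pose'].round(3).tolist(),(f['z_map']>0).mean())
s=env.sense();print(s['time'],s['tcp_pos'],s['tcp_rot'],s['width'],env.grip_point_offset)
E
```

```text
top 48.122580166026204 314.6330606689294 205.7764116092436 [[0.014, -0.983, 0.183, 0.365], [-1.0, -0.013, 0.008, 0.023], [-0.006, -0.183, -0.983, 1.044], [0.0, 0.0, 0.0, 1.0]] 0.99584375
side 52.17222581244747 323.632144622072 197.264392886158 [[-0.989, -0.097, 0.116, 0.435], [-0.15, 0.548, -0.823, 0.814], [0.016, -0.831, -0.556, 0.604], [0.0, 0.0, 0.0, 1.0]] 0.99598046875
0.1 [ 0.21884827 -0.58519294  0.19139217] [[ 9.36672354e-01  3.50206864e-01 -2.32787081e-04]
 [ 3.50206922e-01 -9.36671871e-01  9.58142702e-04]
 [ 1.17503040e-04 -9.78989427e-04 -9.99999514e-01]] 0.08532760708196047 0.0187
```

View pics/top0.png

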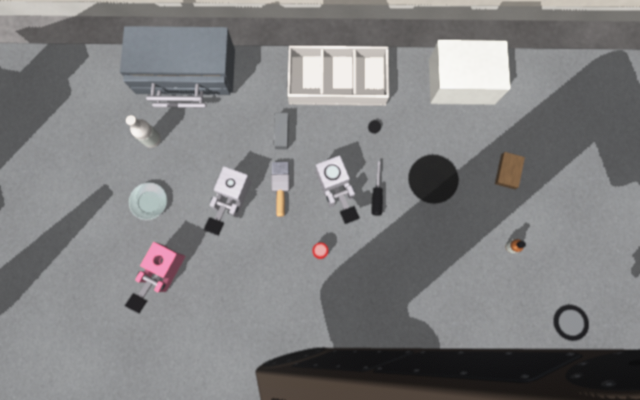

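View pics/side0.png

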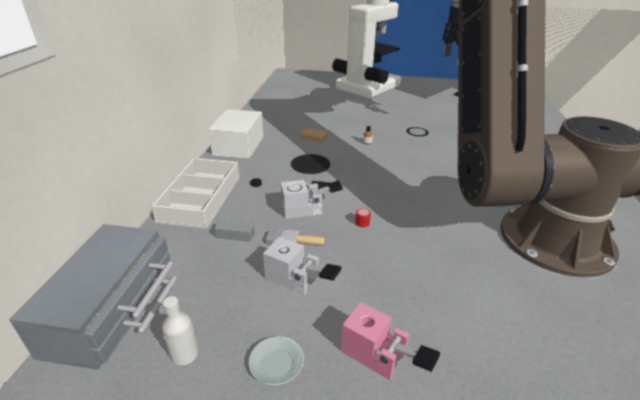

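The top view shows the wide holder at about (333,172) with its pad at (349,214), the narrow holder at (230,184), and the mat at (433,179). The red look-alike is at (320,250). The side view agrees, with the wide holder at (300,195).

```bash
python3 - <<'E'
from h import *
f=grab('top');P=pts(f);img=f['pixels'].astype(int);X,Y,Z=P[...,0],P[...,1],P[...,2]
v,u=np.mgrid[:400,:640]
def box(a,b,c,d): return (u>=a)&(u<=b)&(v>=c)&(v<=d)
m=box(310,365,148,195)&(Z>.064)&(Z<.076)
c,_=cv2.findContours(m.astype(np.uint8),cv2.RETR_EXTERNAL,cv2.CHAIN_APPROX_NONE);c=max(c,key=cv2.contourArea)
p=np.array([P[y,x,:2] for x,y in c[:,0]]);r=cv2.minAreaRect((p*1000).astype(np.float32));print('block',r, np.nanmedian(Z[m]))
k=box(330,370,198,228)&(img.sum(-1)<110)
print('pad',k.sum(),np.nanmedian(P[k],0),np.nanmin(P[k],0),np.nanmax(P[k],0))
c,_=cv2.findContours(k.astype(np.uint8),cv2.RETR_EXTERNAL,2);c=max(c,key=cv2.contourArea);print('padpx',cv2.minAreaRect(c))
k=box(400,465,148,210)&(img.sum(-1)<60)
c,_=cv2.findContours(k.astype(np.uint8),cv2.RETR_EXTERNAL,2);c=max(c,key=cv2.contourArea);(a,b),R=cv2.minEnclosingCircle(c);print('mat',a,b,R,P[int(round(b)),int(round(a))],np.nanmedian(P[k],0))
# dark ring in well
g=box(318,348,158,186)&(img.sum(-1)<330)&(Z>.05);print('well',np.nanmedian(P[g],0),g.sum())
# obstacles near
for n,b in dict(screw=(370,386,155,217),red=(310,330,240,262),knife=(270,292,155,217),grey=(272,290,108,150)).items():
    q=P[box(*b)];q=q[q[:,2]>.008];print(n,len(q),q.min(0).round(3),q.max(0).round(3)) if len(q) else print(n)
E
```

```text
block ((625.53173828125, -6.433448791503906), (58.86317825317383, 58.132667541503906), 21.98723793029785) 0.06877988075808072
pad 122 [ 0.5278384  -0.04543358  0.06239723] [ 0.51409016 -0.06092648  0.05768821] [ 0.54407417 -0.02979172  0.06712063]
padpx ((349.2068786621094, 214.51722717285156), (10.027547836303711, 12.255891799926758), 68.19859313964844)Traceback (most recent call last):
  File "<stdin>", line 12, in <module>
ValueError: max() iterable argument is empty
```

>>> jog_arm --moves '[[0,[4,-3.3,0],[0,0,-0.026]],[0,[4,-3.3,0],[0,0,0]],[0,[4,-3.3,0],[0,0,0]],[0,[4,-3.3,0],[0,0,0]],[0,[4,-3.3,0],[0,0,0]]]' --squeeze 30

```text
time: 0.78
tcp_pos: [0.3451, -0.3537, 0.1899]
tcp_rot: [[0.929, 0.37, -0.001], [0.37, -0.929, 0.002], [0.0, -0.002, -1.0]]
contact_force: [0.8, 0.1, 0.2]
width: 0.0004
```

```bash
python3 - <<'E'
from h import *
f=grab('top');P=pts(f);img=f['pixels'].astype(int)
k=np.zeros((400,640),np.uint8);k[150:210,402:465]=(img[150:210,402:465].sum(-1)<110)
c,_=cv2.findContours(k,cv2.RETR_EXTERNAL,2);c=max(c,key=cv2.contourArea);(a,b),R=cv2.minEnclosingCircle(c);print('mat',a,b,R,P[int(round(b)),int(round(a))],np.nanmedian(P[k>0],0))
E
```

```text
mat 433.3093566894531 179.50668334960938 23.738605499267578 [ 0.62452854 -0.24954099  0.00365768] [ 0.62505766 -0.25220867  0.00298234]
```

>>> jog_arm --moves '[[0,[4.2,-3.2,0],[0,0,0]],[0,[4.2,-3.2,0],[0,0,0]],[0,[4.2,-3.2,0],[0,0,0]],[0,[4.2,-3.2,0],[0,0,0]],[0,[4.2,-3.2,1],[0,0,0]]]'

```text
time: 1.45
tcp_pos: [0.4855, -0.1167, 0.1812]
tcp_rot: [[0.929, 0.369, 0.001], [0.369, -0.929, 0.003], [0.002, -0.003, -1.0]]
contact_force: [0.3, -0.6, 0.9]
width: 0.0001
```

>>> jog_arm --moves '[[0,[4,-3,0],[0,0,0]],[0,[2.2,-1.7,2],[0,0,0]],[0,[0,0,4],[0,0,0]],[0,[0,0,2],[0,0,0]],[0,[0,0,0],[0,0,0]]]'

```text
time: 2.08
tcp_pos: [0.5281, -0.0436, 0.0984]
tcp_rot: [[0.927, 0.375, 0.0], [0.375, -0.927, 0.004], [0.002, -0.003, -1.0]]
contact_force: [-0.1, 0.1, 1.0]
width: -0.0001
```

```bash
python3 - <<'E'
from h import *
f=grab('side','side1.png');g=grab('top')
a=cv2.resize(f['pixels'][110:260,220:420],None,fx=3,fy=3)
cv2.imwrite('pics/s1c.png',a[:,:,::-1]);print(env.sense()['tcp_pos'])
E
```

```text
[ 0.52886018 -0.04388909  0.09990826]
```

View pics/s1c.png

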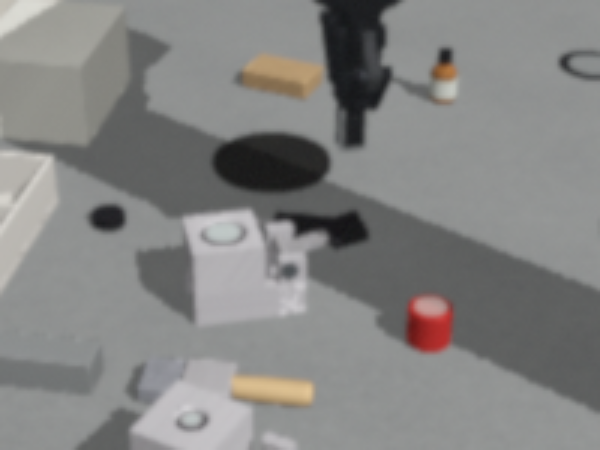

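The closed fingertips at crop (350,145) hang above the pad at crop (347,228). I'll press down now.

>>> jog_arm --moves '[[0,[0,0,2],[0,0,0]],[0,[0,0,1.2],[0,0,0]],[0,[0,0,0.7],[0,0,0]],[0,[0,0,0.7],[0,0,0]],[0,[0,0,0.6],[0,0,0]]]'

```text
time: 2.8
tcp_pos: [0.5315, -0.0448, 0.0503]
tcp_rot: [[0.928, 0.374, 0.01], [0.374, -0.928, 0.002], [0.01, 0.002, -1.0]]
contact_force: [-0.2, 0.8, -0.9]
width: 0.0001
```

>>> jog_arm --moves '[[0,[-0.1,0,0.5],[0,0,0]],[0,[0,0,0.4],[0,0,0]],[0,[0,0,0.3],[0,0,0]],[0,[0,0,0.2],[0,0,0]],[0,[0,0,0],[0,0,0]]]'

```text
time: 3.42
tcp_pos: [0.5306, -0.0452, 0.0352]
tcp_rot: [[0.927, 0.374, 0.01], [0.374, -0.928, 0.002], [0.01, 0.002, -1.0]]
contact_force: [-1.0, -0.0, 0.5]
width: 0.0004
```

```bash
python3 - <<'E'
from h import *
f=grab('side')
a=cv2.resize(f['pixels'][110:260,220:420],None,fx=3,fy=3)
cv2.imwrite('pics/s2c.png',a[:,:,::-1]);s=env.sense();print(s['tcp_pos'],s['contact_force'])
E
```

```text
[ 0.53073223 -0.04524258  0.03533099] [-0.06601216  0.64309963 -0.08064707]
```

View pics/s2c.png

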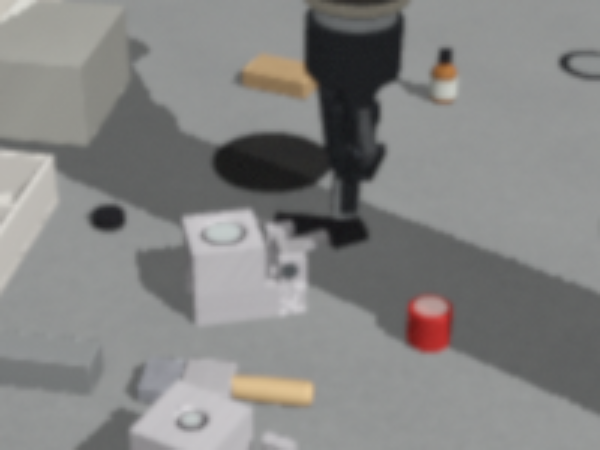

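The picture disagrees with the press: the pad is still up, and the tip at crop (347,212) seems to be beside it. I'll measure the tip and pad in both views.

```bash
python3 - <<'E'
from h import *
s=env.sense()
ims=[]
for n in('side','top'):
    f=grab(n);P=pts(f);F=200/np.tan(np.radians(f['vfov'])/2)
    def pr(p):
        c=np.linalg.inv(f['pose'])@np.r_[p,1];return (F*c[0]/c[2]+f['cx'],F*c[1]/c[2]+f['cy'])
    im=f['pixels'].copy()
    for p,col in((s['tcp_pos'],(255,0,0)),((.528,-.0454,.063),(0,255,0)),((.6255,-.0064,.07),(0,0,255))):
        q=pr(np.array(p));print(n,q);cv2.circle(im,tuple(int(round(t)) for t in q),1,col,-1)
    a=(slice(150,250),slice(260,360)) if n=='side' else (slice(150,250),slice(300,400))
    ims.append(cv2.resize(im[a],None,fx=4,fy=4,interpolation=0))
    if n=='side':
        for v in range(170,196,3): print(v,[tuple((P[v,u]*1000).round().astype(int)) for u in (330,335,338)])
        m=np.zeros((400,640),bool);m[175:200,280:312]=1
        m&=(P[...,2]>.066)&(P[...,2]<.1);print(np.nanmedian(P[m],0),m.sum())
cv2.imwrite('pics/d.png',np.hstack(ims)[:,:,::-1])
E
```

```text
side (np.float64(333.5843089084554), np.float64(194.14039015528863))
side (np.float64(335.0061678701358), np.float64(184.94793903784577))
side (np.float64(293.32792256352855), np.float64(187.15629538997348))
170 [(np.int64(542), np.int64(-48), np.int64(103)), (np.int64(526), np.int64(-12), np.int64(125)), (np.int64(519), np.int64(-17), np.int64(123))]
173 [(np.int64(542), np.int64(-47), np.int64(95)), (np.int64(527), np.int64(-31), np.int64(106)), (np.int64(521), np.int64(-38), np.int64(103))]
176 [(np.int64(541), np.int64(-45), np.int64(88)), (np.int64(527), np.int64(-33), np.int64(96)), (np.int64(520), np.int64(-34), np.int64(96))]
179 [(np.int64(541), np.int64(-43), np.int64(81)), (np.int64(527), np.int64(-34), np.int64(87)), (np.int64(520), np.int64(-36), np.int64(87))]
182 [(np.int64(555), np.int64(-159), np.int64(0)), (np.int64(528), np.int64(-40), np.int64(75)), (np.int64(522), np.int64(-59), np.int64(64))]
185 [(np.int64(540), np.int64(-44), np.int64(62)), (np.int64(528), np.int64(-44), np.int64(64)), (np.int64(520), np.int64(-44), np.int64(65))]
188 [(np.int64(539), np.int64(-36), np.int64(58)), (np.int64(526), np.int64(-32), np.int64(62)), (np.int64(519), np.int64(-32), np.int64(63))]
191 [(np.int64(538), np.int64(-26), np.int64(56)), (np.int64(525), np.int64(-27), np.int64(57)), (np.int64(527), np.int64(-117), np.int64(0))]
194 [(np.int64(547), np.int64(-100), np.int64(-2)), (np.int64(533), np.int64(-99), np.int64(1)), (np.int64(525), np.int64(-102), np.int64(-1))]
[ 0.62420119 -0.00438667  0.06948489] 339
top (np.float64(348.13843076297235), np.float64(215.58914149271234))
top (np.float64(349.0556660686997), np.float64(214.78667499421692))
top (np.float64(331.8685919812783), np.float64(171.16066193705095))
```

View pics/d.png

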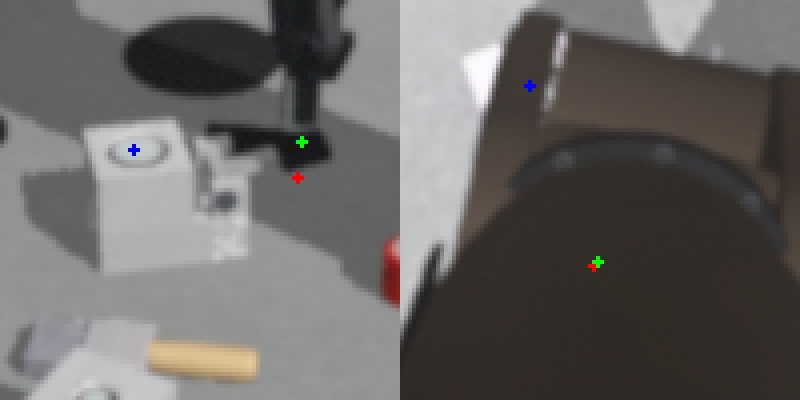

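The reported TCP sits about 37 mm below the visible fingertip. The tip is at about z = 0.072 by depth, and there is no contact force. Horizontally the two agree. I'll keep going down, guided by force and images.

>>> jog_arm --moves '[[0,[-0.2,0,0.5],[0,-0.01,0]],[0,[0,0,0.5],[0,0,0]],[0,[0,0,0.5],[0,0,0]],[0,[0,0,0.3],[0,0,0]],[0,[0,0,0],[0,0,0]]]'

```text
time: 4.2
tcp_pos: [0.5285, -0.0462, 0.0164]
tcp_rot: [[0.928, 0.374, -0.0], [0.374, -0.928, -0.003], [-0.001, 0.002, -1.0]]
contact_force: [-0.7, -0.8, 1.5]
width: -0.0001
```

```bash
cat > look.py <<'E'
import sys
from h import *
f=grab('side');P=pts(f);s=env.sense();print(s['time'],s['tcp_pos'],s['contact_force'])
a=cv2.resize(f['pixels'][150:250,260:360],None,fx=4,fy=4,interpolation=2);cv2.imwrite('pics/'+sys.argv[1],a[:,:,::-1])
# top of wide holder / lens region heights along rows at u=294
for v in range(172,196,2): print(v,[tuple(int(t) for t in (P[v,u]*1000).round()) if np.isfinite(P[v,u,0]) else None for u in (290,294,298,330,335,338)])
E
python3 look.py e.png
```

```text
4.25 [ 0.52856373 -0.04621346  0.01645404] [-0.42787023  0.64128585  0.46692845]
172 [(678, -195, -1), (667, -199, -3), (655, -198, 0), (542, -49, 97), (525, -8, 122), (517, 7, 132)]
174 [(674, -180, 1), (663, -182, 1), (652, -183, 2), (561, -202, 0), (525, -7, 117), (517, 1, 123)]
176 [(672, -169, 1), (662, -175, -1), (650, -173, 1), (559, -189, 1), (524, -5, 113), (519, -17, 107)]
178 [(670, -160, 0), (660, -165, -2), (647, -160, 3), (558, -179, 0), (527, -32, 91), (520, -35, 90)]
180 [(668, -151, -1), (656, -151, 0), (646, -154, -1), (556, -169, 0), (527, -32, 86), (520, -37, 83)]
182 [(638, -24, 72), (627, -21, 76), (619, -30, 71), (555, -158, 0), (527, -30, 81), (520, -41, 75)]
184 [(634, -10, 76), (625, -13, 75), (615, -13, 76), (549, -110, 24), (526, -30, 76), (520, -35, 73)]
186 [(632, 0, 76), (623, -5, 75), (613, -3, 77), (542, -54, 53), (526, -31, 69), (520, -38, 66)]
188 [(631, 6, 75), (621, 6, 76), (612, 2, 75), (540, -40, 56), (527, -39, 58), (520, -43, 56)]
190 [(630, 10, 72), (621, 9, 72), (612, 5, 71), (539, -36, 52), (526, -33, 56), (519, -35, 55)]
192 [(629, 14, 68), (619, 14, 70), (610, 13, 70), (538, -31, 50), (525, -27, 54), (518, -31, 52)]
194 [(627, 26, 71), (618, 19, 68), (609, 18, 67), (546, -98, -1), (526, -32, 45), (525, -100, 1)]
```

The lever is moving: the lens top is at about 76 mm and the pad at about 55 mm.

>>> jog_arm --moves '[[0,[0,0,0.5],[0,0,0]],[0,[0,0,0.5],[0,0,0]],[0,[0,0,0.4],[0,0,0]],[0,[0,0,0.2],[0,0,0]],[0,[0,0,0],[0,0,0]]]'

```text
time: 4.88
tcp_pos: [0.5286, -0.0464, 0.0007]
tcp_rot: [[0.927, 0.374, 0.001], [0.374, -0.927, -0.003], [-0.0, 0.003, -1.0]]
contact_force: [-3.1, -0.5, 10.4]
width: 0.0001
```

```bash
python3 look.py e2.png | sed -n '1p;5,20p'
```

```text
4.925 [ 0.52851198 -0.04634906  0.00064256] [-4.21311098  0.09953212 10.97473262]
178 [(634, -11, 92), (625, -16, 90), (616, -18, 90), (542, -50, 79), (524, -4, 108), (516, 5, 115)]
180 [(632, -4, 91), (623, -6, 91), (614, -10, 90), (557, -173, -2), (524, -5, 102), (517, -4, 104)]
182 [(631, 3, 90), (621, 4, 92), (612, 0, 90), (555, -160, -1), (524, -8, 94), (518, -18, 89)]
184 [(631, 6, 86), (620, 11, 90), (610, 9, 90), (548, -109, 25), (527, -33, 73), (520, -36, 72)]
186 [(630, 9, 83), (620, 8, 83), (611, 6, 83), (547, -101, 23), (527, -34, 67), (519, -33, 68)]
188 [(631, 6, 75), (620, 10, 78), (611, 7, 77), (547, -103, 16), (526, -34, 62), (519, -38, 59)]
190 [(630, 9, 71), (621, 9, 72), (611, 7, 72), (540, -47, 46), (526, -30, 58), (519, -33, 57)]
192 [(628, 18, 71), (619, 14, 70), (610, 13, 70), (540, -48, 39), (526, -30, 52), (519, -39, 47)]
194 [(627, 26, 71), (618, 21, 68), (609, 18, 68), (539, -34, 42), (527, -41, 39), (519, -45, 37)]
```

The lens is fully raised, with its top at about 90 mm and 11 N against the stop. I'll retract, open, and move over the lens.

>>> jog_arm --moves '[[0,[0,0,-2],[0,0,0]],[0,[0,0,-4],[0,0,0]],[8.5,[0,0,-4.5],[0,0,0]],[8.5,[3,0,-1],[0,0,0]],[8.5,[4,0,0],[0,0,0]]]'

```text
time: 5.55
tcp_pos: [0.5942, -0.0197, 0.1184]
tcp_rot: [[0.928, 0.372, 0.001], [0.372, -0.928, -0.002], [0.0, 0.002, -1.0]]
contact_force: [0.8, -0.7, 0.1]
width: 0.0545
```

```bash
python3 - <<'E'
from h import *
s=env.sense();R=s['tcp_rot'];d=np.array([.625,-.0055,.034])-s['tcp_pos'];print(s['time'],s['tcp_pos'],s['width'],(np.array(R).T@d*100).round(2))
f=grab('side');P=pts(f);img=f['pixels']
m=np.zeros((400,640),bool);m[165:190,275:312]=1;m&=(P[...,2]>.086)&(P[...,2]<.096);print(m.sum(),np.nanmedian(P[m],0),np.nanpercentile(P[m],[4,96],axis=0))
E
```

```text
5.55 [ 0.59417428 -0.01971189  0.11840523] 0.05453643365936528 [ 3.39 -0.19  8.44]
108 [ 0.62232601 -0.00270537  0.08975503] [[ 0.60797969 -0.02037907  0.08644583]
 [ 0.63753574  0.01070811  0.09193912]]
```

>>> jog_arm --moves '[[8.5,[3.2,-0.2,0],[0,0,0]],[8.5,[0.1,0,2],[0,0,0]],[8.5,[0,0,0],[0,0,0]],[8.5,[0,0,2],[0,0,0]],[8.5,[0,0,0],[0,0,0]]]'

```text
time: 6.22
tcp_pos: [0.6308, -0.0028, 0.0772]
tcp_rot: [[0.928, 0.373, 0.006], [0.373, -0.928, -0.002], [0.005, 0.004, -1.0]]
contact_force: [0.3, 0.5, 1.6]
width: 0.0849
```

```bash
python3 - <<'E'
from h import *
s=env.sense();R=s['tcp_rot'];d=np.array([.6245,-.005,.034])-s['tcp_pos'];print(s['time'],s['tcp_pos'],s['width'],(np.array(R).T@d*100).round(2))
f=grab('side');a=cv2.resize(f['pixels'][110:235,230:370],None,fx=5,fy=5,interpolation=2);cv2.imwrite('pics/g.png',a[:,:,::-1])
E
```

```text
6.225 [ 0.63075823 -0.00283699  0.07718278] 0.08486357396512004 [-0.68 -0.05  4.31]
```

View pics/g.png

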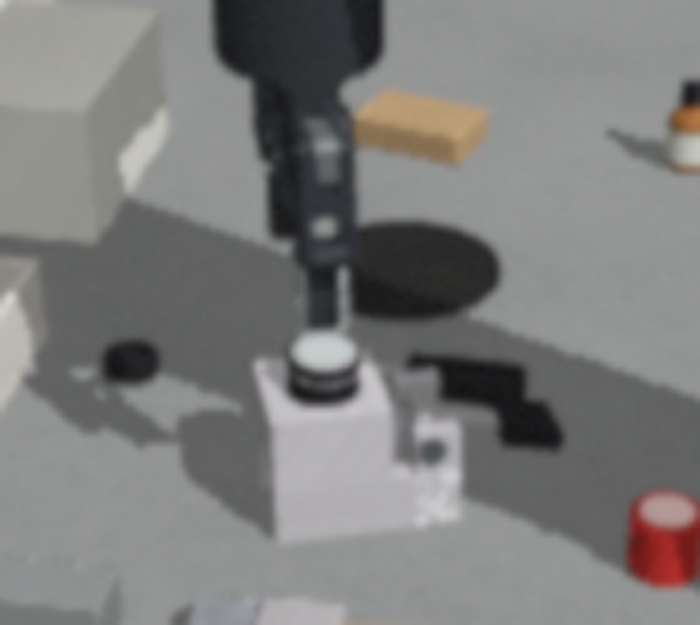

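The lens stands raised at crop (323,365) with the gripper above it and the lever down. I'll lower and close.

>>> jog_arm --moves '[[8.5,[-0.7,0,0.5],[0,-0.005,0]],[8.5,[0,0,2],[0,0,0]],[8.5,[0,0,1.5],[0,0,0]],[8.5,[0,0,0.3],[0,0,0]],[8.5,[0,0,0],[0,0,0]]]'

```text
time: 6.9
tcp_pos: [0.6256, -0.0067, 0.0373]
tcp_rot: [[0.928, 0.373, 0.007], [0.373, -0.928, -0.004], [0.005, 0.007, -1.0]]
contact_force: [0.8, 0.1, -0.3]
width: 0.0849
```

>>> jog_arm --moves '[[5.5,[0,0,0],[0,0,0]],[4.5,[0,0,0],[0,0,0]],[3.2,[0,0,0],[0,0,0]],[3.0,[0,0,0],[0,0,0]],[3.0,[0,0,0],[0,0,0]]]' --squeeze 30

```text
time: 7.52
tcp_pos: [0.6262, -0.0066, 0.0387]
tcp_rot: [[0.928, 0.373, 0.009], [0.373, -0.928, -0.005], [0.007, 0.008, -1.0]]
contact_force: [-0.3, 0.0, -0.1]
width: 0.0339
```

```bash
python3 - <<'E'
from h import *
s=env.sense();print(s['time'],s['tcp_pos'],s['width'],s['contact_force'])
f=grab('side');a=cv2.resize(f['pixels'][110:235,230:370],None,fx=5,fy=5,interpolation=2);cv2.imwrite('pics/g2.png',a[:,:,::-1])
E
```

```text
7.525 [ 0.62618825 -0.0066336   0.03872514] 0.033854875057877376 [-0.32446864  0.03467971 -0.07109593]
```

View pics/g2.png

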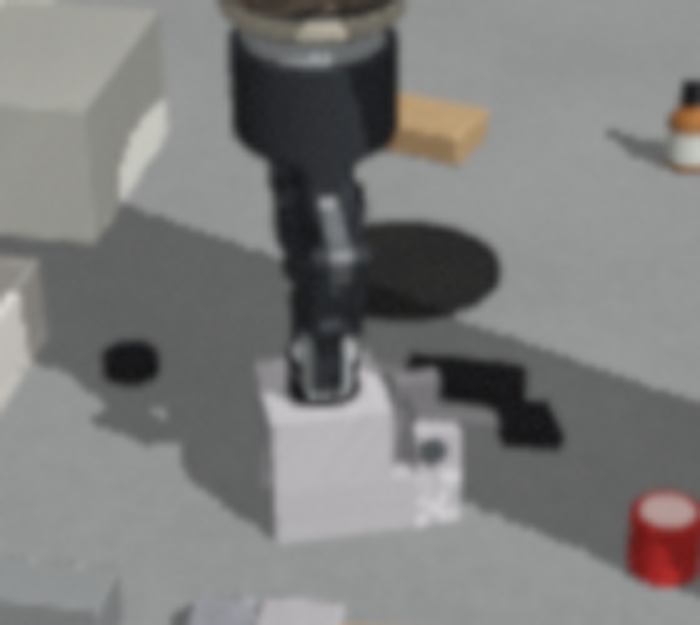

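The fingers straddle the lens at crop (325,365). The width reads 34 mm. I'll firm the grip and lift slowly.

>>> jog_arm --moves '[[2.0,[0,0,0],[0,0,0]],[2.0,[0,0,0],[0,0,0]],[2.0,[0,0,-0.5],[0,0,0]],[2.0,[0,0,-1],[0,0,0]],[2.0,[0,0,-2],[0,0,0]]]' --squeeze 40

```text
time: 8.2
tcp_pos: [0.6252, -0.0064, 0.0741]
tcp_rot: [[0.928, 0.373, 0.007], [0.373, -0.928, -0.004], [0.005, 0.007, -1.0]]
contact_force: [0.7, -0.1, -0.9]
width: 0.0335
```

>>> jog_arm --moves '[[2.0,[0,0,-2],[0,0,0]],[2.0,[0,0,-2],[0,0,0]],[2.0,[0,0,-1],[0,0,0]],[2.0,[0,0,0],[0,0,0]],[2.0,[0,0,0],[0,0,0]]]'

```text
time: 8.82
tcp_pos: [0.625, -0.0062, 0.1286]
tcp_rot: [[0.928, 0.373, 0.009], [0.373, -0.928, -0.005], [0.007, 0.008, -1.0]]
contact_force: [0.9, -0.6, -1.0]
width: 0.034
```

```bash
python3 - <<'E'
from h import *
s=env.sense();print(s['time'],s['tcp_pos'],s['width'],s['contact_force']);d=np.array([.625,-.2505,s['tcp_pos'][2]])-s['tcp_pos'];print((np.array(s['tcp_rot']).T@d*100).round(2))
f=grab('side');a=cv2.resize(f['pixels'][90:235,230:370],None,fx=4,fy=4,interpolation=2);cv2.imwrite('pics/g3.png',a[:,:,::-1])
P=pts(f)
for v in range(140,186,3): print(v,[tuple(int(t) for t in np.nan_to_num(P[v,u]*1000).round()) for u in (290,294,298)],f['pixels'][v,294])
E
```

```text
8.825 [ 0.6250403  -0.00620371  0.12855235] 0.03402465354247528 [ 0.91946448 -0.59467869 -0.98039513]
[-9.12 22.66  0.12]
140 [(618, 43, 220), (610, 40, 220), (602, 37, 219)] [46 47 52]
143 [(624, 19, 201), (614, 23, 204), (606, 19, 203)] [30 31 33]
146 [(624, 18, 194), (614, 23, 197), (606, 20, 196)] [41 43 46]
149 [(625, 18, 186), (615, 20, 188), (606, 22, 189)] [46 50 53]
152 [(625, 20, 180), (615, 22, 182), (606, 19, 181)] [45 47 51]
155 [(625, 20, 172), (617, 15, 170), (608, 11, 169)] [83 86 87]
158 [(627, 11, 159), (617, 14, 162), (610, 5, 158)] [62 61 63]
161 [(628, 9, 150), (618, 11, 153), (610, 4, 150)] [40 39 41]
164 [(689, -244, -2), (674, -233, 5), (663, -238, 3)] [27 28 26]
167 [(684, -224, -1), (671, -219, 3), (659, -218, 5)] [29 28 28]
170 [(681, -207, -1), (668, -206, 0), (655, -200, 5)] [75 77 76]
173 [(677, -191, -2), (665, -192, -2), (653, -192, 0)] [96 98 97]
176 [(673, -171, 0), (661, -173, 0), (650, -176, -1)] [95 97 97]
179 [(670, -158, -2), (658, -157, 0), (646, -158, 0)] [108 109 109]
182 [(639, -29, 69), (629, -28, 71), (620, -34, 69)] [203 201 203]
185 [(637, -21, 66), (629, -29, 62), (618, -25, 66)] [177 174 178]
```

View pics/g3.png

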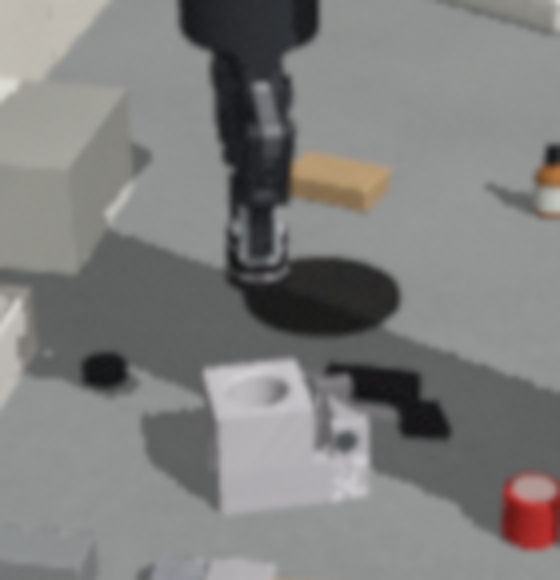

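The eyepiece is held upright, and its lower edge is visible at crop (258,275). The well is empty and the lever is down. I'll carry it to the mat.

>>> jog_arm --moves '[[2.0,[-1,2.4,0],[0,0,0]],[2.0,[-1.7,4.2,0],[0,0,0]],[2.0,[-1.7,4.2,0],[0,0,0]],[2.0,[-1.7,4.2,0],[0,0,0]],[2.0,[-1.7,4.2,0],[0,0,0]]]'

```text
time: 9.5
tcp_pos: [0.6236, -0.2157, 0.1254]
tcp_rot: [[0.926, 0.378, 0.004], [0.378, -0.926, -0.003], [0.002, 0.004, -1.0]]
contact_force: [0.3, -0.4, -0.9]
width: 0.0336
```

>>> jog_arm --moves '[[2.0,[-1.0,2.6,1],[0,0,0]],[2.0,[0,0,2],[0,0,0]],[2.0,[0,0,3],[0,0,0]],[2.0,[0,0,2],[0,0,0]],[2.0,[0,0,0],[0,0,0]]]'

```text
time: 10.12
tcp_pos: [0.6224, -0.2487, 0.039]
tcp_rot: [[0.928, 0.373, -0.001], [0.373, -0.928, -0.001], [-0.001, 0.0, -1.0]]
contact_force: [-0.5, -0.9, -0.8]
width: 0.0341
```

```bash
cat > l3.py <<'E'
import sys
from h import *
s=env.sense();print(s['time'],s['tcp_pos'],s['width'],s['contact_force']);d=np.array([.625,-.2505,-.013])-s['tcp_pos'];print((np.array(s['tcp_rot']).T@d*100).round(2));print(np.array(s['tcp_rot'])[:,2].round(3))
f=grab('side');a=cv2.resize(f['pixels'][90:215,240:380],None,fx=4,fy=4,interpolation=2);cv2.imwrite('pics/'+sys.argv[1],a[:,:,::-1])
E
python3 l3.py m1.png
```

```text
10.125 [ 0.62239849 -0.24869716  0.0389923 ] 0.03408665870401337 [-0.4821088  -0.86202959 -0.76025827]
[0.18 0.26 5.2 ]
[-0.001 -0.001 -1.   ]
```

View pics/m1.png

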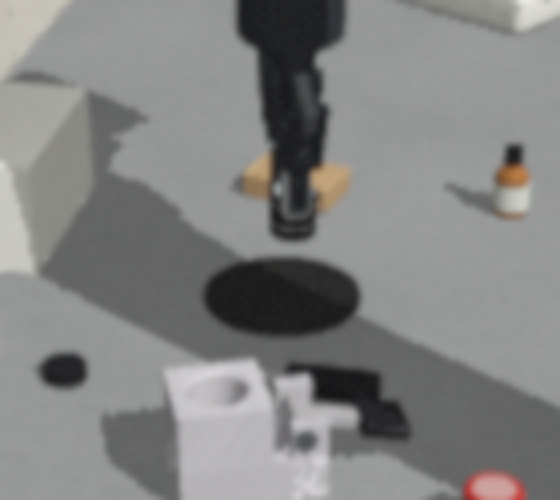

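The eyepiece at crop (293,225) hangs above the mat at crop (282,297). I'll lower it slowly.

>>> jog_arm --moves '[[2.0,[0.2,0.2,1],[0,0,0]],[2.0,[0,0,1.3],[0,0,0]],[2.0,[0,0,1],[0,0,0]],[2.0,[0,0,0.5],[0,0,0]],[2.0,[0,0,0.2],[0,0,0]]]'

```text
time: 10.8
tcp_pos: [0.6266, -0.2503, -0.001]
tcp_rot: [[0.928, 0.374, 0.003], [0.374, -0.928, -0.002], [0.002, 0.003, -1.0]]
contact_force: [-0.8, -0.9, -0.7]
width: 0.034
```

>>> jog_arm --moves '[[2.0,[0,0,0.2],[0,0,0]],[2.0,[0,0,0.2],[0,0,0]],[2.0,[0,0,0.2],[0,0,0]],[2.0,[0,0,0.1],[0,0,0]],[2.0,[0,0,0],[0,0,0]]]'

```text
time: 11.42
tcp_pos: [0.6269, -0.2505, -0.0078]
tcp_rot: [[0.928, 0.374, 0.004], [0.374, -0.928, -0.003], [0.002, 0.004, -1.0]]
contact_force: [0.1, -0.4, -0.9]
width: 0.0335
```

>>> jog_arm --moves '[[2.0,[0,0,0.15],[0,0,0]],[2.0,[0,0,0.15],[0,0,0]],[2.0,[0,0,0.1],[0,0,0]],[2.0,[0,0,0],[0,0,0]],[2.0,[0,0,0],[0,0,0]]]'

```text
time: 12.05
tcp_pos: [0.627, -0.2505, -0.012]
tcp_rot: [[0.928, 0.374, 0.004], [0.374, -0.928, -0.003], [0.002, 0.004, -1.0]]
contact_force: [0.5, 0.8, -0.5]
width: 0.0337
```

>>> jog_arm --moves '[[2.0,[0,0,0.1],[0,0,0]],[2.0,[0,0,0.1],[0,0,0]],[2.0,[0,0,0.1],[0,0,0]],[2.0,[0,0,0],[0,0,0]],[2.0,[0,0,0],[0,0,0]]]'

```text
time: 12.68
tcp_pos: [0.6281, -0.2504, -0.0124]
tcp_rot: [[0.928, 0.374, 0.006], [0.374, -0.928, -0.004], [0.005, 0.006, -1.0]]
contact_force: [-0.5, 0.5, -1.0]
width: 0.0335
```

```bash
python3 l3.py m2.png
```

```text
12.675 [ 0.62805578 -0.2503688  -0.01244545] 0.0335207033097418 [-0.51425399  0.54697397 -0.97663789]
[-0.29 -0.1   0.05]
[ 0.006 -0.004 -1.   ]
```

>>> jog_arm --moves '[[2.0,[0,0,0.2],[0,-0.005,0]],[2.0,[0,0,0.2],[0,0,0]],[2.0,[0,0,0],[0,0,0]],[2.0,[0,0,0],[0,0,0]],[2.0,[0,0,0],[0,0,0]]]'

```text
time: 13.35
tcp_pos: [0.6294, -0.2505, -0.0127]
tcp_rot: [[0.928, 0.373, 0.005], [0.373, -0.928, -0.007], [0.002, 0.008, -1.0]]
contact_force: [-0.1, 1.0, 2.3]
width: 0.0338
```

```bash
python3 l3.py m3.png
```

```text
13.35 [ 0.62936206 -0.2504646  -0.01270487] 0.033797042066802 [-0.1027875   0.96101778  2.32230177]
[-0.41 -0.16  0.03]
[ 0.005 -0.007 -1.   ]
```

View pics/m3.png

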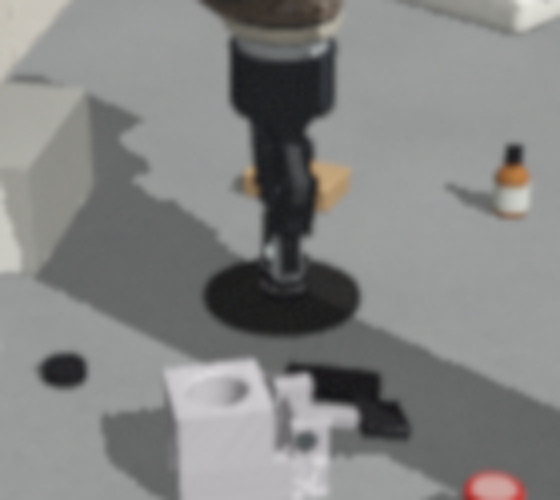

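The eyepiece is on the mat at crop (284,293), close to the mat's centre at (282,297). The force changed by about +3 N. I'll open slowly.

>>> jog_arm --moves '[[3.3,[0,0,0],[0,0,0]],[3.6,[0,0,0],[0,0,0]],[4.0,[0,0,0],[0,0,0]],[5.0,[0,0,0],[0,0,0]],[6.5,[0,0,0],[0,0,0]]]' --squeeze 20

```text
time: 14.02
tcp_pos: [0.6291, -0.2505, -0.0135]
tcp_rot: [[0.928, 0.373, 0.004], [0.373, -0.928, -0.006], [0.001, 0.007, -1.0]]
contact_force: [-0.2, -0.2, -0.1]
width: 0.0645
```

>>> jog_arm --moves '[[8.0,[0,0,0],[0,0,0]],[8.0,[0,0,-1],[0,0,0]],[8.0,[0,0,-3],[0,0,0]],[8.0,[0,0,-5],[0,0,0]],[8.0,[0,0,-5],[0,0,0]]]'

```text
time: 14.65
tcp_pos: [0.6271, -0.2489, 0.1282]
tcp_rot: [[0.928, 0.373, -0.002], [0.373, -0.928, -0.003], [-0.003, 0.002, -1.0]]
contact_force: [0.0, -0.2, 0.4]
width: 0.0799
```

```bash
python3 l3.py m4.png; python3 - <<'E'
from h import *
f=grab('side');P=pts(f)
m=np.zeros((400,640),bool);m[140:185,280:345]=1;m&=(P[...,2]>.031)&(P[...,2]<.045)&(np.abs(P[...,1]+.25)<.04);print('top',m.sum(),np.nanmedian(P[m],0),np.nanpercentile(P[m],[5,95],axis=0))
for (a,b,c,d) in((240,320,235,285),):
    q=P[c:d,a:b].reshape(-1,3);q=q[(q[:,2]>.06)];print('narrow top',np.nanpercentile(q[:,2],[50,90,99]))
m=np.zeros((400,640),bool);m[170:210,315:350]=1;m&=(f['pixels'].sum(-1)<110)&(np.hypot(P[...,0]-.527,P[...,1]+.046)<.025);print('pad z',np.nanmedian(P[m],0))
E
```

```text
14.65 [ 0.62707758 -0.24890042  0.12821021] 0.07988941846931429 [ 0.02380645 -0.24671421  0.41851508]
[-0.21  0.04 14.12]
[-0.002 -0.003 -1.   ]
top 74 [ 0.6268915  -0.24274951  0.03743711] [[ 0.61169801 -0.26363726  0.03216092]
 [ 0.6415644  -0.23373698  0.03948398]]
narrow top [0.06950445 0.07088052 0.07168979]
pad z [ 0.52483573 -0.05565298  0.03696845]
```

View pics/m4.png

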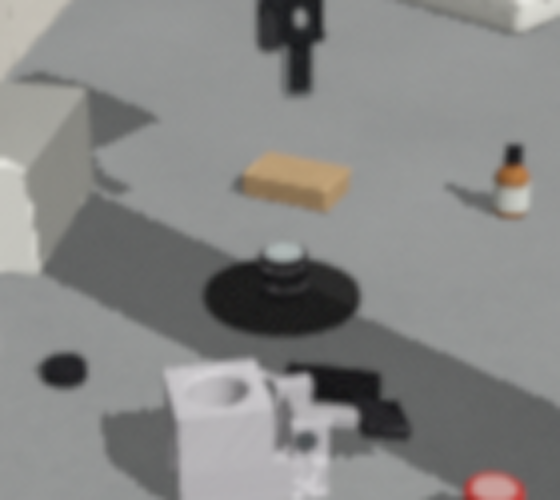

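The eyepiece stands upright with its lens up at crop (284,262), on the middle of the mat, and the gripper is clear of it. I'll hand in.

```bash
python3 -c "
from rig import env
print(env.hand_in())"
```

```text
the job is handed in; nothing more can be done
None
```

The eyepiece is standing upright, lens up, close to the middle of the mat, and the job is handed in at about 14.7 s of the 46 s allowed. `hand_in` gives no verdict, so this rests on my own checks.

I pressed the wide holder's lever to its stop, which raised the eyepiece about 21 mm. Then I gripped its raised part, carried it over and set it down slowly until the force showed contact, about 3 N.

**Last checks, from the side camera:**
- **Eyepiece:** its top is at about 37–38 mm, as expected for standing on the mat. Its axis is within about 5 mm of the mat's centre.
- **Levers:** the wide holder's pad is at about 37 mm, so that lever is still fully down. I did not go near the other holder.
- **Objective:** nothing stands above the top of its holder (about 70 mm), so it is still seated.
- **Gripper:** it is open and clear of everything.

**What disagreed:**
- **Tool height:** the reported tool height was about 37 mm lower than the visible fingertips. My first press therefore stopped short in the air, and after that I worked heights from depth images and contact force.
- **Grip width:** the fingers read about 34 mm on the 36 mm eyepiece, but the grip held.

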